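Snug the punch block on the holding board with the kick-lever stop

TASK

The sliding stop on the holding board is still braked where the last job left it, and the wooden punch block stands loose in front of the fence. Flick the stop's lever right up to free the brake, slide the stop along its track so that it pushes the block home against the fence and squeezes it there with about 12 N (over 25 N would crack it), and while it is snug push the lever down past its hump until it snaps home, so that the block stays held square and tight, without play. Leave the other tools alone and let go.

Things in the scene. Friction and masses are not known exactly. Their poses are not given: they have to be found in the camera images.
- holding_board: Plywood board fixed on the mat, 150 x 340 x 12 mm, yaw -0.1 to -0.55 rad. Origin: centre of its underside, z = 3 mm. x points away from the robot, y to the left along the board, away from the fence at its right end. Aluminium track along y at x = -45 mm. Wooden fence, 42 mm high: screwed down with its inner face anywhere from y = -145 to -123 mm, not measured.
- punch_block: Loose wooden block 56 (x) x 118 (y) x 34 mm, 0.3 to 0.5 kg, with steel punches standing in it up to 101 mm. Origin: centre of its underside, on the board; axes nearly as the board's. It starts 4 to 20 mm short of the fence and up to 0.05 rad askew, and slides at 1.5 to 4 N.
- stop_carriage: Dark steel saddle on the track, 46 x 56 mm, top 46 mm high. Slides along the board's y: drag 2 to 3 N with the brake off, with it on it holds 30 N. Its bright stop plate reaches across the board, 15 to 45 mm high. Axes as the board's; origin at the board's x = 0, z = 0, mid-length of the saddle (which lies at x = -68 to -22, y = -28 to 28 mm). Clevis on top: 30 mm along y, 72 mm high.
- stop_face (a point): Middle of the stop plate's rubber facing (66 x 26 x 6 mm, gives about 1 mm for 8 N, 3 mm at most), which meets the block's near end (59 mm from the block's origin): (25, -28, 29) mm in the carriage's frame when not pressed. It has 35 to 110 mm to go until the block is home.
- lever_hinge (a point): Hinge axis of the lever, on the carriage: (-45, 0, 58) mm in its frame. The axis runs along the board's y.
- lever_grip (a point): Point in the lever's black sleeve (46 mm long, 13 mm wide along the board's y, 12 mm thick), 85 mm from the hinge; the lever ends at 105 mm. Down, the lever is level: this point at x = -130 mm in the board's frame, 60 mm high, clear of the board, towards the robot. Can be pinched from above, fingers closing along the board's y. Moves with the lever.
- lever (a joint): Brake lever angle, rad: 0 = down on its stop, braked; 1.25 = right up on its stop, free. It stays where left above 0.75. From 0.65 down to its hump at 0.22 the cam resists; below the hump it draws itself on to 0. At the grip point it takes about 8 N to push it down over the hump and about 8 N to lift it out. The brake bites below about 0.6.
- screwdriver: Bystander: screwdriver lying left of the board, 25 x 174 x 25 mm. Origin: centre of the underside.
- end_nippers: Bystander: nippers lying behind the board, 57 x 140 x 13 mm. Origin: centre of the underside.
- tape_measure: Bystander: tape measure lying left of the board, 56 x 109 x 34 mm. Origin: centre of the underside.
- spool_sand: Bystander: spool of thread left of the board, 43 mm across, 52 mm high. Origin: centre of the underside.
Mind the look-alikes: they are no part of the job. Of the things that look like the punch_block, the larger one is meant.

How it is judged (in metres and radians):
On the way, in this order (a step that is already met when the one before it is completed fails the run):
1. The lever is flicked right up and the brake is free (value of joint lever above 0.95 rad), for 0.1 s.
2. With the lever still up, the stop squeezes the block, square and standing still against the fence, with more than 7 N (angle between the y axis of punch_block and the y axis of holding_board, either way round below 0.03 rad and angle between punch_block's own z axis and vertical below 0.05 rad and contact force between stop_carriage and punch_block above 7 N and linear speed of punch_block below 0.003 m/s and value of joint lever above 0.7 rad), for 0.15 s.
At the end, for the whole second after the job is handed in: The lever is snapped down (below 0.06 rad), the block stands on the board upright (0.05 rad) and square to it (0.03 rad), still gripped between fence and stop with more than 1 N, and everything is at rest (angle between the y axis of punch_block and the y axis of holding_board, either way round below 0.03 rad and angle between punch_block's own z axis and vertical below 0.05 rad and value of joint lever below 0.06 rad and contact force between stop_carriage and punch_block above 1 N and linear speed of each of punch_block, stop_carriage below 0.01 m/s); the robot touches nothing.
It fails at once if The stop squeezes the block with more than 25 N (contact force between stop_carriage and punch_block above 25 N).
It fails at once if The block is tipped by more than 0.2 rad (angle between punch_block's own z axis and vertical above 0.2 rad).
It fails at once if The screwdriver, nippers, tape measure or spool are moved by more than 15 mm (distance of any of screwdriver, end_nippers, tape_measure, spool_sand from where it was at the start of the episode above 0.015 m).
It also fails if it takes over 54 s, if anything falls off the work surface, if the arm or the gripper's body presses on something with over 40 N, if the wrist force passes 120 N, or if a joint passes its speed limit or range.

ROBOT

A 6-joint arm with a two-finger parallel gripper is mounted at the origin on a cart in front of the work surface, level with it; the furniture and walls round the work are solid. World frame = base frame: x ahead of the robot, y to its left, z up, the work surface at z = 0. Lengths are in mm, angles in rad, forces in N, time in s.
With the tool pointing down it reaches from about 350 to 925 mm from the base axis. Payload 6.4 kg.
Tool frame: the origin (TCP) lies at the very end of the fingers, on their centre line; the grasp point (between the pads) lies 19 mm behind it; z points along the fingers, y is the line along which they close (so a half turn about z gives the same grasp; the last joint's range is limited). The gripper opens to 85 mm and grips with 20 to 120 N. Pads are 22 mm wide; open, the fingers measure 114 mm over their backs; the gripper's body (76 mm by 85 mm) begins 54 mm behind the grasp point. The pads swing forward as they close: fully open they stand 13 mm farther back than shut.
Start: joints at [-1.407, 0.245, 1.558, -0, 1.339, -0.174], TCP at [215.423, -613.276, 231.29] pointing down, gripper open.
Joint ranges: [-3.13, 3.13], [-1.02, 2.26], [0.13, 2.54], [-0.95, 4.09], [0.21, 2.88], [-2.74, 2.74]. Speed limits (rad/s): [2.57, 2.57, 3.14, 3.14, 3.14, 3.14].

INTERFACE

Orientations are given as a rotation vector (axis times angle).
In Python, from rig import status, get_image, workorder gives the robot as it stands.
- The arm moves only by the tool servo_tool, never from a script. Its argument "targets" is text: rows parted by semicolons, each of 7 numbers parted by spaces: the turn, a rotation vector about the tool's x, y, z in degrees, then the shift along the tool's x, y, z in cm, then the closure in counts, from 0 (fully open) to 255 (shut). In form: rx ry rz x y z hand; .... A call has 1 to 5 rows; each row shifts and turns the commanded pose from where the row before left it, along the tool's axes as they then stand; what a row does not reach is not made up. A row lasts 1/8 s, in which the tool goes at most 62.5 mm and 10.7 degrees, less where a joint would pass 70% of its speed; a pose out of reach is approached as far as the arm can. A call with a gripper value outside its range is refused whole. The fingers move at their own pace and stop on an object; the grip force is fixed at half the most. Time passes only in rows, so rows that do not move let the fingers close. It gives the time, the measured TCP pose, the force, the opening and the grip force at its end, in the units of the state.
- status.read_state(): the state, without advancing time (a new reading comes with each control period).
- get_image(name): name is "scene" or "top"; returns a dict with "image" (400x640x3 uint8, red, green, blue), "fovy" (degrees; the focal length in pixels is half the picture's height over the tangent of half this angle, whatever the lens; pixels are square), "cx", "cy" (the principal point, pixels), "k1" (the pictures are not rectified: a ray, as slopes to the right and down, at radius r is drawn at 1 + k1 r^2 times it, then the intrinsics apply), "cam_to_world" (4x4, takes a point from camera to world coordinates). Camera axes: x right, y up, looking along -z (the intrinsics and any distortion apply to the point x, -y, -z); pixel columns grow to the right and rows downward; lengths in mm; the calibration is good to about 2 mm. A picture is of the moment at which its call begins. There is no depth.
- workorder.close_job(): hands the job in; it is judged then, once.
The state is a dict: "t": time; "joint_pos": joint angles; "qvel": joint speeds; "tau": joint torques, N m; "tcp_pos": TCP position; "eef_rot": TCP orientation; "wrist_force": force on the tool from outside, world axes, zero at the start; "ft_torque": the same for the moment, N m; "finger_gap": opening from 0.0 (shut) to 1.0 (fully open); "grasp_force": force on a finger pad.
Only numpy, scipy, OpenCV 4.12 (cv2) and the standard library are available. Lean on these libraries where they do the work, as an engineer would, in place of code of your own. Each camera call takes 0.05 s, during which the arm holds its last target. There are 200 camera calls.

## Working session

There is one attempt and no reset: what is moved stays moved. The work goes in short steps, Python scripts to look and compute and a tool call to move; the robot and the scene stay as the last step left them, time stands still between calls to the robot, and variables do not carry over. Pictures are saved under pics/ and viewed, at most 10 in all, crops included, and the job is handed in when it is done.

Besides the shell and the picture viewer there is one more tool, called after "Emit:" by a JSON object that holds its "method" and its "body", one argument or row to a line. servo_tool: Moves the arm, as the interface text tells. Its arguments: {"type":"object","properties":{"targets":{"type":"string"}},"required":["targets"]}

```bash
mkdir -p pics; ls; cat > h.py <<'E'
import numpy as np, cv2
from rig import status,get_image
def ray(d,u,v):
    f=d["image"].shape[0]/2/np.tan(np.radians(d["fovy"])/2)
    K=np.array([[f,0,d["cx"]],[0,f,d["cy"]],[0,0,1.]])
    p=cv2.undistortPoints(np.array([[[u,v]]],float),K,np.array([d["k1"],0,0,0.]))[0,0]
    M=np.array(d["cam_to_world"]); return M[:3,3],M[:3,:3]@np.array([p[0],-p[1],-1])
def onplane(d,u,v,z):
    o,r=ray(d,u,v); return o+r*(z-o[2])/r[2]
def proj(d,P):
    f=d["image"].shape[0]/2/np.tan(np.radians(d["fovy"])/2)
    M=np.array(d["cam_to_world"]); c=M[:3,:3].T@(np.array(P)-M[:3,3]); x,y=c[0]/-c[2],-c[1]/-c[2]
    s=1+d["k1"]*(x*x+y*y); return d["cx"]+f*x*s,d["cy"]+f*y*s
def tri(d1,p1,d2,p2):
    o1,r1=ray(d1,*p1);o2,r2=ray(d2,*p2)
    s=np.linalg.lstsq(np.array([r1,-r2]).T,o2-o1,rcond=None)[0]
    a,b=o1+s[0]*r1,o2+s[1]*r2; return (a+b)/2,np.linalg.norm(a-b)
E
python3 - <<'E'
from h import *
for n in("scene","top"):
    d=get_image(n); cv2.imwrite(f"pics/{n}0.png",cv2.cvtColor(d["image"],cv2.COLOR_RGB2BGR)); np.save(f"{n}0.npy",d,allow_pickle=True)
    print(n,d["fovy"],d["k1"],np.round(d["cam_to_world"],3).tolist())
print(status.read_state())
E
```

```text
pics
scene 43.67694366322009 -0.035733439846513906 [[0.856, 0.284, -0.431, 60.676], [-0.516, 0.443, -0.733, -1157.082], [-0.017, 0.85, 0.526, 742.744], [0.0, 0.0, 0.0, 1.0]]
top 56.4635734972195 -0.06083333729539078 [[-0.018, 0.998, -0.055, 545.437], [-1.0, -0.018, 0.003, -252.339], [0.002, 0.055, 0.998, 1044.565], [0.0, 0.0, 0.0, 1.0]]
{'t': 0.1, 'joint_pos': array([-1.40710553e+00,  2.45731957e-01,  1.55888662e+00, -8.97247408e-06,
        1.33871046e+00, -1.74121359e-01]), 'qvel': array([ 9.64318163e-05, -3.28281644e-03, -1.58631761e-03,  7.26247720e-04,
        6.18970123e-05, -2.26221152e-03]), 'tau': array([-2.94741187e-05, -4.30670178e+01, -3.27129149e+01, -2.12510563e-04,
        2.81274362e-03,  1.11432450e-05]), 'tcp_pos': array([ 215.33297145, -612.76550025,  230.30132743]), 'eef_rot': array([-3.09517319e+00, -5.27825902e-01, -5.11314710e-07]), 'wrist_force': array([-0.33157577,  1.12442425,  0.36423336]), 'ft_torque': array([-0.01928123,  0.03120699,  0.02073524]), 'grasp_force': 0.0, 'finger_gap': 0.9978649650492202}
```

View pics/scene0.png

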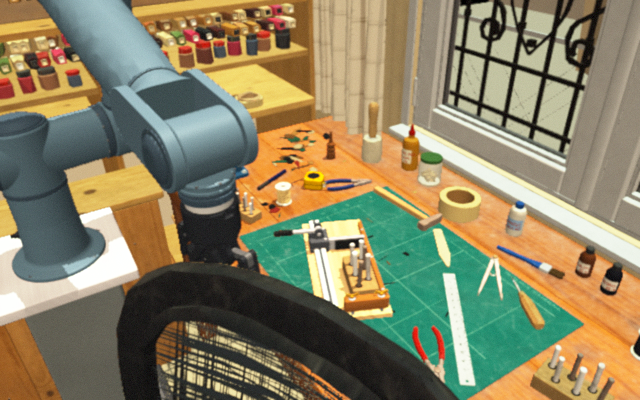

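View pics/top0.png

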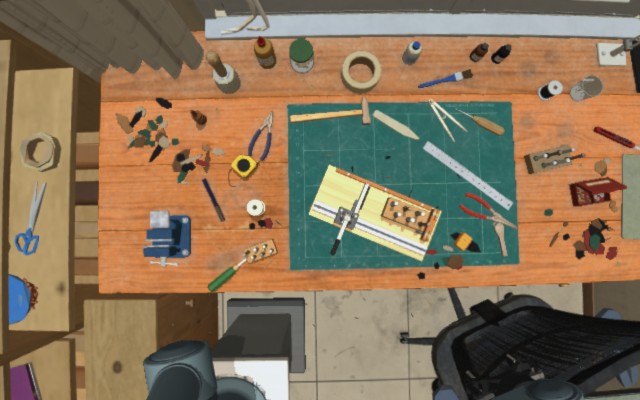

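The scene view shows the board at about (345,265), with the lever at (285,233) and the block at (365,280). In the top view the board's corners are about (328,166), (441,207), (424,260) and (309,213), the clevis is at (347,213), the lever tip at (334,253) and the block at (410,213). I'll zoom in on the board.

```bash
python3 - <<'E'
from h import *
t=cv2.imread("pics/top0.png");s=cv2.imread("pics/scene0.png")
a=cv2.resize(t[155:270,295:455],None,fx=5,fy=5,interpolation=cv2.INTER_CUBIC)
cv2.imwrite("pics/c1.png",a)
b=cv2.resize(s[210:330,260:400],None,fx=5,fy=5,interpolation=cv2.INTER_CUBIC)
cv2.imwrite("pics/c2.png",b)
E
```

```text
(no output)
```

View pics/c1.png

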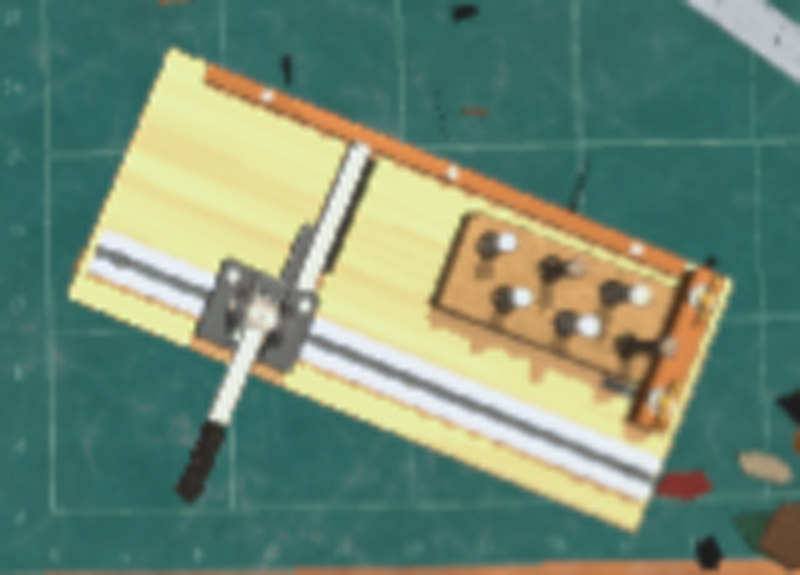

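View pics/c2.png

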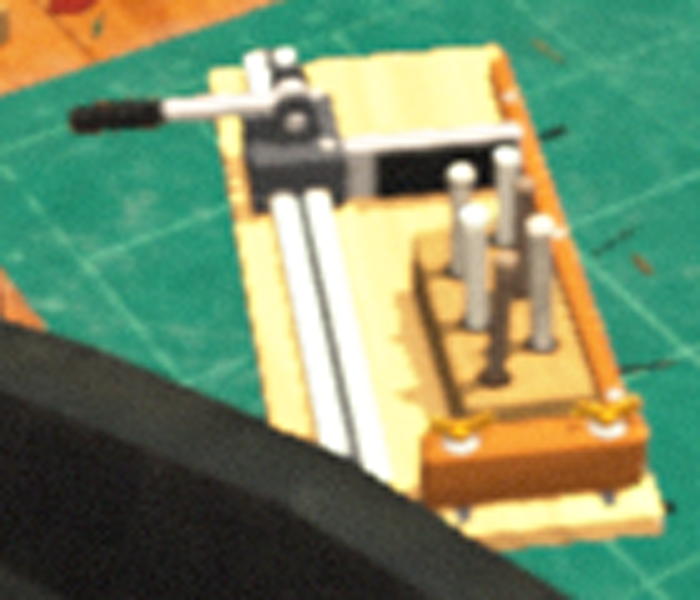

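Crop c1 (top) shows the board corners at (175,48), (732,283), (637,530) and (70,298). The saddle corners are (223,258), (318,292), (290,373) and (195,335), the sleeve runs from (215,422) to (188,500), and the block's near end from (470,210) to (432,303). The fence's inner edge runs from about (692,268) to (632,415). Crop c2 shows the lever down and level, and the plate with its black rubber face.

```bash
python3 - <<'E'
from h import *
d=np.load("top0.npy",allow_pickle=True).item()
g=lambda x,y,z: onplane(d,(x+.5)/5-.5+295,(y+.5)/5-.5+155,z)
C=np.array([g(x,y,15) for x,y in[(175,48),(732,283),(637,530),(70,298)]])
c=C.mean(0)[:2]; yv=(C[0]+C[3]-C[1]-C[2])[:2]; xv=(C[0]+C[1]-C[2]-C[3])[:2]
yaw=np.arctan2(-yv[0],yv[1]); print("size",np.linalg.norm(yv)/2,np.linalg.norm(xv)/2,"yaw",yaw,np.arctan2(xv[1],xv[0]),"c",c)
R=np.array([[np.cos(yaw),-np.sin(yaw)],[np.sin(yaw),np.cos(yaw)]])
b=lambda x,y,z:np.round((g(x,y,z)[:2]-c)@R,1)
print("saddle",[b(x,y,49) for x,y in[(223,258),(318,292),(290,373),(195,335)]])
print("sleeve",[b(x,y,66) for x,y in[(215,422),(188,500)]])
print("plate top",[b(x,y,48) for x,y in[(370,150),(320,290)]])
print("block",[b(x,y,49) for x,y in[(470,210),(432,303)]])
print("fence",[b(x,y,45) for x,y in[(692,268),(632,415)]])
E
```

```text
size 337.4597801624765 148.84732700857197 yaw -0.4123902948368717 -0.40848292361066274 c [ 554.7725021  -412.15917083]
saddle [array([-24.1, 100.8]), array([-21.4,  46.9]), array([-67.1,  44.3]), array([-67.8,  98.9])]
sleeve [array([-105.9,   72.6]), array([-148.9,   70.1])]
plate top [array([60. , 49.8]), array([-20. ,  46.2])]
block [array([ 50.6, -11.9]), array([ -3.4, -11.8])]
fence [array([  68.4, -135.7]), array([ -17.5, -134.9])]
```

Emit:
{"method": "servo_tool", "body": {
  "targets": "0 0 8.58 0 0 0 0;0 0 8.58 0 0 0 0;0 0 8.58 0 0 0 0;0 0 8.58 0 0 0 0;0 0 8.58 0 0 0 0"
}}

```text
t: 0.72
tcp_pos: [217.0, -611.8, 230.0]
eef_rot: [-3.07, 0.645, -0.003]
wrist_force: [10.9, 6.2, -3.4]
finger_gap: 1.0
grasp_force: 0.0
```

```bash
cat >> h.py <<'E'
from scipy.spatial.transform import Rotation as Ro
YAW=-0.411; C0=np.array([554.8,-412.2])
RB=np.array([[np.cos(YAW),-np.sin(YAW)],[np.sin(YAW),np.cos(YAW)]])
def w(x,y,z): return np.r_[C0+RB@[x,y],z+3]      # board -> world
def go(P):   # shift in tool axes, cm, for TCP world P; tells state
    s=status.read_state(); T=Ro.from_rotvec(s["eef_rot"])
    q=s["tcp_pos"]; bq=RB.T@(q[:2]-C0); f=s["wrist_force"]
    print("t",round(s["t"],2),"tcp board",np.round(bq,1),round(q[2]-3,1),"F board",np.round(RB.T@f[:2],1),round(f[2],1),"toolx yaw",np.round(T.as_matrix()[:,0],3),"z",np.round(T.as_matrix()[:,2],3),"gap",round(s["finger_gap"],3),"gf",s["grasp_force"])
    print("shift cm",np.round(T.inv().apply(np.array(P)-q)/10,2))
E
python3 - <<'E'
from h import *
go(w(-130,72.5,130))
E
```

```text
t 0.72 tcp board [-229.9 -318. ] 227.0 F board [ 7.5 10.1] -3.4 toolx yaw [ 0.916 -0.402  0.001] z [ 0.003  0.004 -1.   ] gap 1.0 gf 0.0
shift cm [  9.86 -39.03   9.89]
```

Emit:
{"method": "servo_tool", "body": {
  "targets": "0 0 0 1.4 -5.5 0 0;0 0 0 1.4 -5.5 0 0;0 0 0 1.4 -5.5 0 0;0 0 0 1.4 -5.5 0 0;0 0 0 1.4 -5.5 0 0"
}}

```text
t: 1.35
tcp_pos: [390.2, -387.3, 230.9]
eef_rot: [-3.075, 0.641, 0.0]
wrist_force: [0.9, -0.2, -0.4]
finger_gap: 0.998
grasp_force: 0.0
```

Emit:
{"method": "servo_tool", "body": {
  "targets": "0 0 0 1.4 -5.5 0 0;0 0 0 1.4 -5.5 1 0;0 0 0 0 0 3 0;0 0 0 0 0 3 0;0 0 0 0 0 0 0"
}}

```text
t: 1.98
tcp_pos: [457.6, -297.7, 158.4]
eef_rot: [-3.072, 0.64, 0.008]
wrist_force: [0.8, -0.6, -0.6]
finger_gap: 0.999
grasp_force: 0.0
```

```bash
python3 - <<'E'
from h import *
go(w(-130,72.5,41))
d=get_image("top");cv2.imwrite("pics/t1.png",cv2.resize(cv2.cvtColor(d["image"],cv2.COLOR_RGB2BGR)[155:285,275:435],None,fx=4,fy=4,interpolation=cv2.INTER_CUBIC))
print([np.round(proj(d,w(x,72.5,60)),1) for x in(-106,-130,-150)])
E
```

```text
t 1.98 tcp board [-134.8   66.1] 155.4 F board [ 0.9 -0.3] -0.6 toolx yaw [ 0.917 -0.399 -0.006] z [-0.005  0.005 -1.   ] gap 0.999 gf 0.0
shift cm [ 0.55 -0.61 11.44]
[array([337.6, 239. ]), array([334.1, 247.5]), array([331.2, 254.6])]
```

View pics/t1.png

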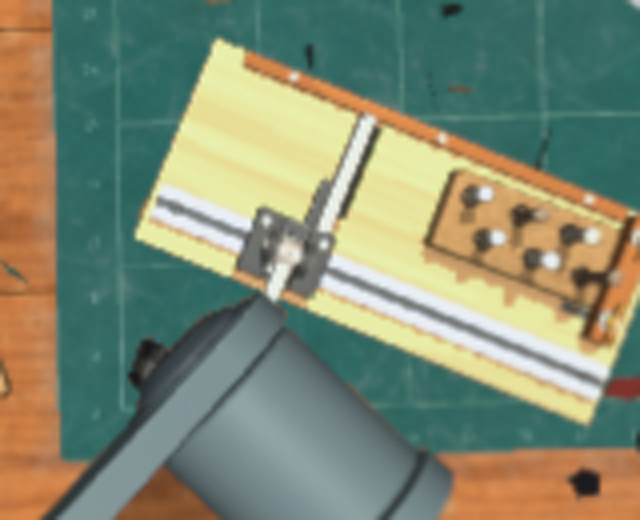

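The top view shows the arm over the grip. The saddle at crop (285,250) and the block haven't moved, so I'll go down and pinch.

Emit:
{"method": "servo_tool", "body": {
  "targets": "0 0 0 0.5 -0.6 4 0;0 0 0 0 0 4 0;0 0 0 0 0 2 0;0 0 0 0 0 1.4 0;0 0 0 0 0 0 0"
}}

```text
t: 2.65
tcp_pos: [466.1, -296.3, 47.5]
eef_rot: [3.075, -0.641, 0.0]
wrist_force: [1.0, 1.1, 0.6]
finger_gap: 1.002
grasp_force: 0.0
```

Emit:
{"method": "servo_tool", "body": {
  "targets": "0 0 0 0 0 0 120;0 0 0 0 0 0 160;0 0 0 0 0 0 200;0 0 0 0 0 0 255;0 0 0 0 0 0 255"
}}

```text
t: 3.28
tcp_pos: [466.4, -295.4, 47.7]
eef_rot: [-3.074, 0.641, -0.001]
wrist_force: [0.3, 4.4, 3.7]
finger_gap: 0.14
grasp_force: 59.7
```

```bash
python3 - <<'E'
from h import *
go(w(-130,72.5,41))
E
```

```text
t 3.27 tcp board [-127.7   71.8] 44.7 F board [-1.5  4.2] 3.7 toolx yaw [ 0.917 -0.4    0.   ] z [ 0.001  0.001 -1.   ] gap 0.14 gf 59.713919162750244
shift cm [-0.23 -0.07  0.37]
```

Emit:
{"method": "servo_tool", "body": {
  "targets": "0 0 0 0.09 0 -1.24 255;0 0 0 0.28 0 -1.21 255;0 0 0 0.46 0 -1.16 255;0 0 0 0.62 0 -1.08 255;0 0 0 0 0 0 255"
}}

```text
t: 3.9
tcp_pos: [479.7, -301.2, 94.1]
eef_rot: [-3.074, 0.641, 0.001]
wrist_force: [4.6, 2.1, -2.3]
finger_gap: 0.133
grasp_force: 59.7
```

```bash
python3 - <<'E'
from h import *
go(w(-127.7+14.5,71.8,44.7+46.9))
E
```

```text
t 3.9 tcp board [-113.2   71.8] 91.1 F board [3.4 3.7] -2.3 toolx yaw [ 0.917 -0.4   -0.001] z [-0.     0.002 -1.   ] gap 0.133 gf 59.693657755851746
shift cm [ 0.   -0.   -0.05]
```

Emit:
{"method": "servo_tool", "body": {
  "targets": "0 0 0 0.78 0 -0.97 255;0 0 0 0.91 0 -0.84 255;0 0 0 1.03 0 -0.70 255;0 0 0 0.74 0 -0.38 255;0 0 0 0 0 0 255"
}}

```text
t: 4.53
tcp_pos: [511.8, -316.0, 123.3]
eef_rot: [3.075, -0.641, 0.002]
wrist_force: [1.2, 1.3, -12.5]
finger_gap: 0.134
grasp_force: 58.8
```

```bash
python3 - <<'E'
from h import *
go(w(-127.7+49.1,71.8,44.7+75.8))
d=get_image("scene");cv2.imwrite("pics/s1.png",cv2.resize(cv2.cvtColor(d["image"],cv2.COLOR_RGB2BGR)[170:330,230:400],None,fx=3.5,fy=3.5,interpolation=cv2.INTER_CUBIC))
E
```

```text
t 4.53 tcp board [-77.8  71.1] 120.3 F board [0.6 1.7] -12.5 toolx yaw [ 0.917 -0.4    0.001] z [ 0.001 -0.001 -1.   ] gap 0.134 gf 58.84105324745178
shift cm [-0.08 -0.07 -0.02]
```

View pics/s1.png

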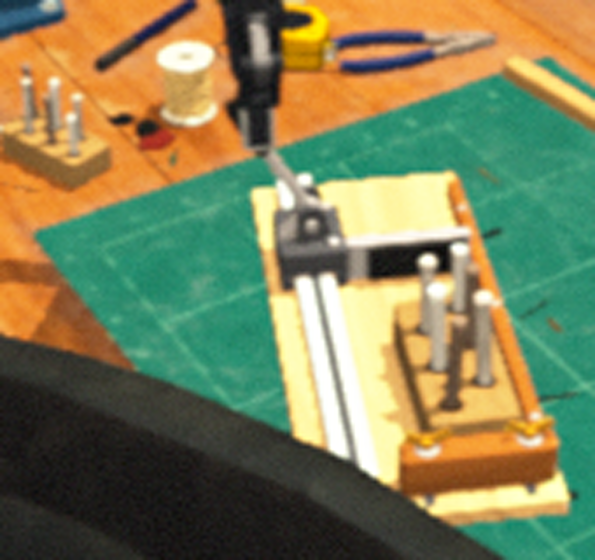

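The scene crop shows the lever pulled up between the fingers at (262,145), and the saddle and block as before. The hand's position puts the lever at about 1.19 rad. Now I'll ease the pull and slide.

Emit:
{"method": "servo_tool", "body": {
  "targets": "0 0 0 0.1 0.3 0.2 255;0 0 0 0 1.1 0 255;0 0 0 0 1.5 0 255;0 0 0 0 1.3 0 255;0 0 0 0 0.5 0 255"
}}

```text
t: 5.2
tcp_pos: [492.6, -360.4, 123.2]
eef_rot: [3.074, -0.642, -0.001]
wrist_force: [-4.8, 4.2, -0.3]
finger_gap: 0.14
grasp_force: 60.2
```

```bash
python3 - <<'E'
from h import *
go(w(-77.6,71.8-62,118))
E
```

```text
t 5.2 tcp board [-77.7  22.6] 120.2 F board [-6.1  1.9] -0.3 toolx yaw [ 0.916 -0.4   -0.   ] z [-0.001 -0.001 -1.   ] gap 0.14 gf 60.24305686145908
shift cm [0.01 1.28 0.22]
```

Emit:
{"method": "servo_tool", "body": {
  "targets": "0 0 0 0 0.3 0 255;0 0 0 0 0.2 0 255;0 0 0 0 0.2 0 255;0 0 0 0 0.1 0 255;0 0 0 0 0.1 0 255"
}}

```text
t: 5.82
tcp_pos: [489.4, -367.9, 123.2]
eef_rot: [3.075, -0.641, -0.001]
wrist_force: [-4.0, 5.7, -0.6]
finger_gap: 0.136
grasp_force: 60.3
```

Emit:
{"method": "servo_tool", "body": {
  "targets": "0 0 0 0 0.1 0 255;0 0 0 0 0.1 0 255;0 0 0 0 0.1 0 255;0 0 0 0 0.1 0 255;0 0 0 0 0 0 255"
}}

```text
t: 6.45
tcp_pos: [487.9, -371.1, 123.2]
eef_rot: [-3.075, 0.641, 0.001]
wrist_force: [-4.2, 6.4, 0.1]
finger_gap: 0.138
grasp_force: 60.3
```

```bash
python3 - <<'E'
from h import *
go(w(-77.6,71.8-62,118))
E
```

```text
t 6.45 tcp board [-77.7  11. ] 120.2 F board [-6.4  4.2] 0.1 toolx yaw [ 0.917 -0.399 -0.   ] z [-0.  0. -1.] gap 0.138 gf 60.32672173544597
shift cm [0.01 0.12 0.22]
```

Emit:
{"method": "servo_tool", "body": {
  "targets": "0 0 0 0 0.05 0 255;0 0 0 0 0.05 0 255;0 0 0 0 0.05 0 255;0 0 0 0 0 0 255"
}}

```text
t: 6.95
tcp_pos: [487.4, -372.5, 123.2]
eef_rot: [-3.075, 0.641, 0.0]
wrist_force: [-3.5, 7.7, 0.2]
finger_gap: 0.135
grasp_force: 60.3
```

```bash
python3 -c "
from h import *
go(w(-77.6,9,118))"
```

```text
t 6.95 tcp board [-77.7   9.5] 120.2 F board [-6.3  5.7] 0.2 toolx yaw [ 0.917 -0.399 -0.   ] z [-0.  0. -1.] gap 0.135 gf 60.323592333629676
shift cm [0.01 0.05 0.22]
```

Emit:
{"method": "servo_tool", "body": {
  "targets": "0 0 0 0 0.05 0 255;0 0 0 0 0.05 0 255;0 0 0 0 0.05 0 255;0 0 0 0 0 0 255"
}}

```text
t: 7.45
tcp_pos: [486.8, -373.8, 123.2]
eef_rot: [-3.075, 0.641, 0.001]
wrist_force: [-4.3, 6.4, -0.2]
finger_gap: 0.135
grasp_force: 60.3
```

Emit:
{"method": "servo_tool", "body": {
  "targets": "0 0 0 0 0.05 0 255;0 0 0 0 0.05 0 255;0 0 0 0 0.05 0 255;0 0 0 0 0 0 255"
}}

```text
t: 7.95
tcp_pos: [486.3, -374.8, 123.2]
eef_rot: [-3.075, 0.641, 0.0]
wrist_force: [-3.3, 8.2, -0.4]
finger_gap: 0.133
grasp_force: 60.4
```

Emit:
{"method": "servo_tool", "body": {
  "targets": "0 0 0 0 0.05 0 255;0 0 0 0 0.05 0 255;0 0 0 0 0 0 255"
}}

```text
t: 8.32
tcp_pos: [486.2, -375.1, 123.2]
eef_rot: [-3.073, 0.641, 0.0]
wrist_force: [-2.1, 10.2, 1.1]
finger_gap: 0.133
grasp_force: 60.5
```

Emit:
{"method": "servo_tool", "body": {
  "targets": "0 0 0 0 0.05 0 255;0 0 0 0 0.05 0 255;0 0 0 0 0 0 255"
}}

```text
t: 8.7
tcp_pos: [486.0, -375.5, 123.2]
eef_rot: [-3.072, 0.64, 0.0]
wrist_force: [-0.3, 12.2, 1.4]
finger_gap: 0.136
grasp_force: 60.5
```

Emit:
{"method": "servo_tool", "body": {
  "targets": "0 0 0 0 0.05 0 255;0 0 0 0 0.06 0 255;0 0 0 0 0 0 255;0 0 0 0 0 0 255"
}}

```text
t: 9.2
tcp_pos: [485.9, -375.8, 123.2]
eef_rot: [-3.071, 0.64, -0.0]
wrist_force: [-0.1, 14.8, 1.8]
finger_gap: 0.135
grasp_force: 60.6
```

```bash
python3 - <<'E'
from h import *
go(w(-77.6,6,118))
d=get_image("top");a=cv2.cvtColor(d["image"],cv2.COLOR_RGB2BGR)[155:275,300:460]
b=cv2.cvtColor(get_image("scene")["image"],cv2.COLOR_RGB2BGR)[215:335,260:420]
cv2.imwrite("pics/t2.png",cv2.resize(np.hstack([a,b]),None,fx=2.5,fy=2.5,interpolation=cv2.INTER_CUBIC))
go(w(-77.6,6,118))
E
```

```text
t 9.2 tcp board [-77.7   5.8] 120.2 F board [-6.  13.5] 1.8 toolx yaw [ 0.917 -0.399 -0.001] z [ 0.001  0.004 -1.   ] gap 0.135 gf 60.619544704968575
shift cm [ 0.01 -0.02  0.22]
t 9.3 tcp board [-77.7   5.8] 120.2 F board [-7.1 12.8] 2.6 toolx yaw [ 0.917 -0.399 -0.001] z [ 0.001  0.005 -1.   ] gap 0.135 gf 60.61707203305559
shift cm [ 0.01 -0.02  0.22]
```

View pics/t2.png

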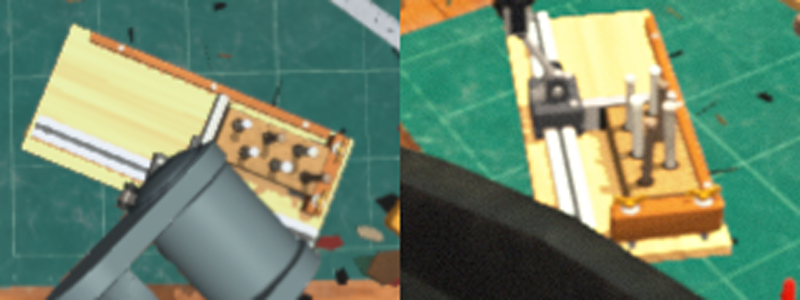

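Both views show the block home against the fence (seen at top crop (315,180)) and square, with the stop plate against it and the lever up. The squeeze is about 11 N. Now the lever goes down.

Emit:
{"method": "servo_tool", "body": {
  "targets": "0 0 0 -1.01 0 0.66 255;0 0 0 -1.07 0 0.72 255;0 0 0 -0.47 0 0.44 255;0 0 0 0 0 0 255"
}}

```text
t: 9.8
tcp_pos: [466.1, -368.0, 109.2]
eef_rot: [-3.075, 0.641, -0.017]
wrist_force: [2.6, 17.0, 14.0]
finger_gap: 0.136
grasp_force: 61.2
```

```bash
python3 -c "
from h import *
go(w(-45-58.2,6,58+63-19))"
```

```text
t 9.8 tcp board [-98.9   5.1] 106.2 F board [-4.4 16.6] 14.0 toolx yaw [ 0.917 -0.4    0.011] z [ 0.011 -0.002 -1.   ] gap 0.136 gf 61.1799681186676
shift cm [-0.43 -0.09  0.42]
```

Emit:
{"method": "servo_tool", "body": {
  "targets": "0 0 0 -0.47 -0.1 0.44 255;0 0 0 -0.4 0 0.5 255;0 0 0 -0.4 0 0.5 255;0 0 0 0 0 0 255"
}}

```text
t: 10.3
tcp_pos: [454.6, -362.8, 94.8]
eef_rot: [3.074, -0.641, 0.016]
wrist_force: [1.9, 14.9, 14.1]
finger_gap: 0.139
grasp_force: 61.8
```

```bash
python3 -c "
from h import *
go(w(-45-71,6,58+48.6-19))"
```

```text
t 10.3 tcp board [-111.6    5.3] 91.8 F board [-4.3 14.4] 14.1 toolx yaw [ 0.917 -0.4    0.01 ] z [ 0.01  -0.003 -1.   ] gap 0.139 gf 61.83174669742584
shift cm [-0.44 -0.07  0.42]
```

Emit:
{"method": "servo_tool", "body": {
  "targets": "0 0 0 -0.64 0 1.1 255;0 0 0 -0.48 0 1.2 255;0 0 0 0 0 0 255"
}}

```text
t: 10.68
tcp_pos: [444.8, -358.5, 71.2]
eef_rot: [3.074, -0.642, 0.018]
wrist_force: [4.4, 15.5, 10.8]
finger_gap: 0.139
grasp_force: 65.1
```

```bash
python3 -c "
from h import *
go(w(-45-82,6,58+25.4-19))"
```

```text
t 10.68 tcp board [-122.2    5.3] 68.2 F board [-2.1 15.9] 10.8 toolx yaw [ 0.916 -0.4    0.012] z [ 0.011 -0.004 -1.   ] gap 0.139 gf 65.11900663375854
shift cm [-0.48 -0.07  0.37]
```

Emit:
{"method": "servo_tool", "body": {
  "targets": "0 0 0 -0.28 0 1.25 255;0 0 0 -0.1 0 1.3 255;0 0 0 0.1 0 0.3 255;0 0 0 0 0 0 255"
}}

```text
t: 11.18
tcp_pos: [441.1, -357.1, 45.7]
eef_rot: [-3.075, 0.64, -0.007]
wrist_force: [-9.5, 25.9, 41.5]
finger_gap: 0.136
grasp_force: 73.3
```

```bash
python3 -c "
from h import *
go(w(-45-85,6,60-19))"
```

```text
t 11.18 tcp board [-126.2    5.1] 42.7 F board [-19.1  20. ] 41.5 toolx yaw [ 0.917 -0.399  0.004] z [ 0.004 -0.    -1.   ] gap 0.136 gf 73.3254611492157
shift cm [-0.38 -0.09  0.17]
```

Emit:
{"method": "servo_tool", "body": {
  "targets": "0 0 0 -0.15 -0.2 -0.2 255;0 0 0 -0.1 -0.2 -0.1 255;0 0 0 0 0 0 255"
}}

```text
t: 11.55
tcp_pos: [441.3, -356.5, 46.5]
eef_rot: [3.067, -0.639, 0.019]
wrist_force: [1.0, 3.1, 9.9]
finger_gap: 0.138
grasp_force: 69.0
```

Emit:
{"method": "servo_tool", "body": {
  "targets": "0 0 0 0 0 0 180;0 0 0 0 0 0 120;0 0 0 0 0 0 0;0 0 0 0 0 0 0;0 0 0 0 0 0 0"
}}

```text
t: 12.18
tcp_pos: [436.7, -351.5, 39.8]
eef_rot: [-3.075, 0.641, 0.0]
wrist_force: [0.6, 0.3, -0.4]
finger_gap: 1.0
grasp_force: 0.0
```

```bash
python3 - <<'E'
from h import *
go(w(-130,6,41))
a=get_image("scene")["image"]
cv2.imwrite("pics/s3.png",cv2.resize(cv2.cvtColor(a,cv2.COLOR_RGB2BGR)[190:330,230:400],None,fx=4,fy=4,interpolation=cv2.INTER_CUBIC))
E
```

```text
t 12.18 tcp board [-132.5    8.5] 36.8 F board [0.5 0.5] -0.4 toolx yaw [ 0.917 -0.399 -0.   ] z [-0.  0. -1.] gap 1.0 gf 0.0
shift cm [ 0.25  0.25 -0.42]
```

View pics/s3.png

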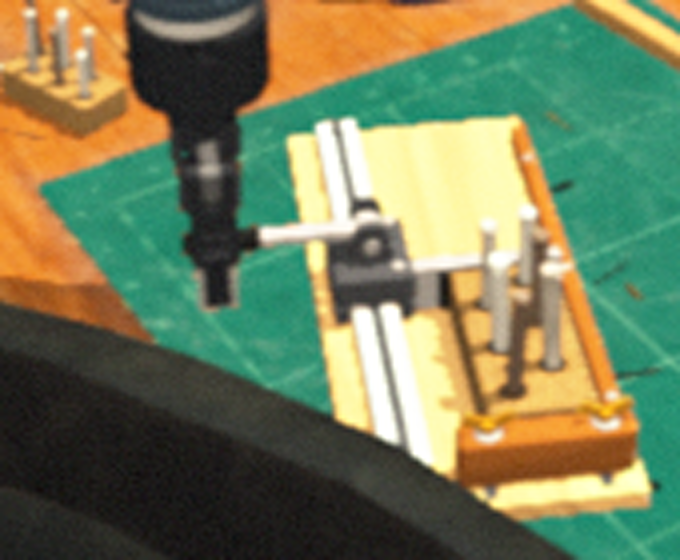

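The scene crop shows the lever level at (300,235), with the fingers open around it, the plate on the block and the block against the fence. I'll back off straight up.

Emit:
{"method": "servo_tool", "body": {
  "targets": "0 0 0 0 0.3 -1.5 0;0 0 0 0 0 -3 0;0 0 0 0 0 -5 0;0 0 0 0 0 -5 0;0 0 0 0 0 0 0"
}}

```text
t: 12.85
tcp_pos: [437.8, -357.0, 191.6]
eef_rot: [3.068, -0.639, 0.014]
wrist_force: [0.1, 0.2, -0.9]
finger_gap: 1.003
grasp_force: 0.0
```

Emit:
{"method": "servo_tool", "body": {
  "targets": "0 0 0 -3 0 -2 0;0 0 0 -3 0 0 0;0 0 0 -3 0 0 0;0 0 0 0 0 0 0;0 0 0 0 0 0 0"
}}

```text
t: 13.48
tcp_pos: [353.4, -318.5, 205.1]
eef_rot: [3.075, -0.641, 0.001]
wrist_force: [0.8, -0.9, 0.3]
finger_gap: 0.995
grasp_force: 0.0
```

```bash
python3 - <<'E'
from h import *
go(w(-130,6,41))
a=get_image("scene")["image"][190:330,230:400]; b=get_image("top")["image"][150:290,290:460]
cv2.imwrite("pics/s4.png",cv2.resize(cv2.cvtColor(np.hstack([a,b]),cv2.COLOR_RGB2BGR),None,fx=2.35,fy=2.35,interpolation=cv2.INTER_CUBIC))
E
```

```text
t 13.47 tcp board [-222.1    5.4] 202.1 F board [ 1.1 -0.5] 0.3 toolx yaw [ 0.917 -0.4    0.   ] z [ 0. -0. -1.] gap 0.995 gf 0.0
shift cm [ 9.2  -0.06 16.12]
```

View pics/s4.png

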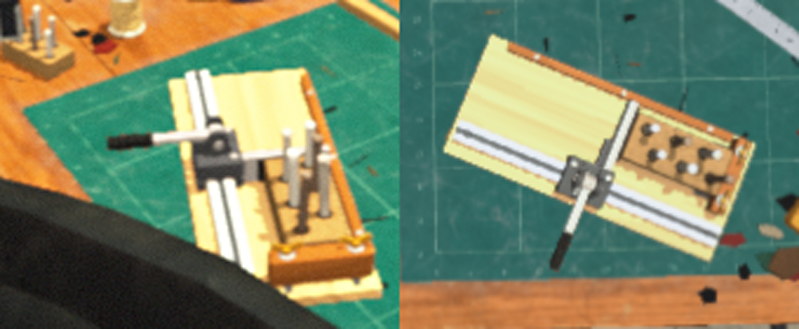

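The lever is level, with its sleeve at (130,141) on the left and (563,250) on the right. The block is tight and square between the plate at (620,140) and the fence at (730,180), and the arm is clear. I'm handing the job in.

```bash
python3 -c "
from rig import workorder
print(workorder.close_job())"
```

```text
the job is handed in; nothing more can be done
None
```

I handed the job in with the block held square against the fence and the lever snapped down level. The squeeze was about 12 N by wrist force just before the brake bit, the other tools were not touched, and the arm is clear; no verdict came back.

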